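# Start the jar programme on the chamber vacuum packer

### The arm

A 6-joint arm with a two-finger parallel gripper is mounted at the origin on the work surface. World frame = base frame: x ahead of the robot, y to its left, z up, the work surface at z = 0. Lengths are in mm, angles in degrees, forces in N, time in s.
With the tool pointing down it reaches from about 325 to 850 mm from the base axis. Payload 15.5 kg.
Tool frame: the origin (TCP) lies between the finger pads; the fingertips stand 25 mm ahead of it and the grasp point (between the pads) lies 6 mm ahead of it; z points along the fingers, y is the line along which they close (so a half turn about z gives the same grasp; the last joint's range is limited). The gripper opens to 91 mm and grips with 3 to 60 N. Pads are 32 mm wide; open, the fingers measure 118 mm over their backs; the gripper's body (76 mm by 178 mm) begins 60 mm behind the grasp point.
Start: joints at [-70.617, 28.281, 77.091, -0, 74.628, -5.472], TCP at [262.702, -567.11, 238.915] pointing down, gripper open.
Joint ranges: [-166.48, 166.48], [-47.26, 123.95], [12.59, 153.08], [-70.14, 250.14], [6.76, 159.57], [-176.63, 176.63]. Speed limits (degrees/s): [108.29, 108.29, 147.25, 172.46, 172.46, 172.46].

### API

Orientations are given as a 3x3 rotation matrix whose columns are the frame's x, y, z axes.
In Python, from plant import state, get_image, camera_model, sign_off gives the robot as it stands.
- The arm moves only by the tool send_rows, never from a script. Its argument "deltas" is a list of rows, each a list of 2 entries, a list of its own where there are three numbers: the shift along the tool's x, y, z in mm, then the turn, a rotation vector about the tool's x, y, z in rad. In form: [[[dx, dy, dz], [ax, ay, az]], ...]. A call has 1 to 12 rows; each row is the pose to reach, as a shift and turn from the pose commanded when the call began, along the tool's axes at that moment; what a row does not reach only later rows make up. A row lasts 1/10 s, in which the tool goes at most 50 mm and 8.59 degrees, less where a joint would pass 70% of its speed; a pose out of reach is approached as far as the arm can. A call with a gripper value outside its range is refused whole. "claw" is the finger opening in mm, from 0 to 91.2, set as the call begins (left out, the last holds). The fingers move at their own pace and stop on an object; "grip_force" is the grip in N (left out, the last holds). Time passes only in rows, so rows that repeat a pose let the fingers close. It gives the time, the measured TCP pose, the force, the opening and the grip force at its end, in the units of the state.
- state(): the state, without advancing time (a new reading comes with each control period).
- get_image(name): name is "scene" or "top"; returns (picture, depth): 400x640x3 uint8, blue, green, red; 400x640 float32, mm along the optical axis (not along the pixel's ray), 0 where there is no reading.
- camera_model(name): a dict with "fx", "fy", "cx", "cy" (pixels), "R" (3x3) and "t" (3): a world point X has camera coordinates R X + t. Camera axes: x right, y down, z forward; pixel columns grow to the right and rows downward; lengths in mm; the calibration is good to about 2 mm. A picture is of the moment at which its call begins. camera_model takes no time and is no camera call.
- sign_off(): hands the job in; it is judged then, once.
The state is a dict: "clock": time; "qpos": joint angles; "qd": joint speeds; "joint_torque": joint torques, N m; "position": TCP position; "tool_rot": TCP orientation; "wrist_force": force on the tool from outside, world axes, zero at the start; "moment": the same for the moment, N m; "finger_gap": opening from 0.0 (shut) to 1.0 (fully open); "gripper_force": force on a finger pad.
Only numpy, scipy, OpenCV 4.12 (cv2) and the standard library are available. Lean on these libraries where they do the work, as an engineer would, in place of code of your own. Each camera call takes 0.05 s, during which the arm holds its last target. There are 200 camera calls.

### The job

The two filled jars are ready in the chamber vacuum packer: press the far half of the green main rocker down to switch the machine on, then press the blue jar-programme key fully in and let it spring back, then push the open clear lid down by the black grip along its front edge, without slamming it, until it rests shut on its seal. The lid springs open again if released, so the program finishes while the fingers are still holding it shut. Do not press the white or the red key, and leave both jars in the chamber, the spare jar and the metal cup where they stand.

Things in the scene. Friction and masses are not known exactly. Their poses are not given: they have to be found in the camera images.
- packer: stainless chamber vacuum packer, fixed, 530 mm deep, 380 wide. Origin: middle of its front lower edge, on the table; x runs back into the machine, y to its left. Sloping console over the first 130 mm (128 mm high at the front, 163 at the back, 15 degrees) with, left to right: rocker, gauge, white, blue, red key. Then the chamber (floor 80 mm up, rim 170) and a 190 mm high pump housing
- rocker (a joint): green main rocker, 26 mm wide, 40 mm long front to back, in a black bezel 3 mm high, near the left end of the console. Value in rad: 0 is off (far half standing up), 0.40 is on (far half pressed down); it stays where it is left and turns with about 3 N on its far half
- rocker_far (a point): the spot to press on the rocker: on the top face of the far half, 15 mm behind the rocker's middle; it moves with the rocker, 6 mm down from off to on. Pressing straight down works
- blue_key (a joint): travel of the blue jar-programme key (a jar sign behind it) in m: 0 is out, 0.005 fully in. Pressed square to the console face; springs back; about 2.5 N to start, 5.4 N at the end. A brief press is enough
- blue_key_top (a point): centre of the flat top of the blue key: 25 mm across, top 14 mm above the console face, bezel 4 mm high; the neighbouring key centres are 60 mm away. z is the key's axis (leaning 15 degrees to the front); pressing straight down also works
- white_key (a joint): travel in m of the white bag-programme key, same make as the blue one, to its left: not to be pressed
- white_key_top (a point): centre of the top of the white key
- red_key (a joint): travel in m of the red stop key, same make as the blue one, to its right, the last on the console: not to be pressed
- red_key_top (a point): centre of the top of the red key
- lid: clear domed lid on damped struts, hinged along the packer's y, 440 mm behind its front, 180 mm up. Origin: middle of the top face of the black front grip (220 mm long, 38 deep, 20 thick), 328 mm before the hinge; 195 mm above the table when shut on the end stop, about 308 to 340 at the start. Stays there untouched; 2 to 4 N push it down, about 7 N hold it shut; it rises 100 mm if let go
- jar_a: amber glass jar with brass lid, 60 mm across, 74 mm high, standing in the left half of the chamber, clear of the closing lid; origin at the centre of its underside
- jar_b: the same kind of jar in the right half of the chamber
- spare_jar: clear glass jar with dark lid, 60 mm across, 74 mm high, standing on the table close beside the packer, left or right; origin at the centre of its underside
- cup: metal measuring cup with a handle, 72 mm across the rim, 75 mm high, standing on the table close beside the packer, left or right; origin at the centre of its underside
Mind the look-alikes: they are no part of the job. Leave any purple look-alike of the jar_a alone. What is shaped like the spare_jar but pink is not meant.

How it is judged:
By the outcome, as a careful person would: the job done as asked, in the order asked, and still so for the second after the job is handed in, while the arm keeps its last pose, push and grip.
It also fails if it takes over 67 s, if anything falls off the work surface, if the arm or the gripper's body presses on something with over 40 N, if the wrist force passes 120 N, or if a joint passes its speed limit or range.

## Working session

There is one attempt and no reset: what is moved stays moved. The work goes in short steps, Python scripts to look and compute and a tool call to move; the robot and the scene stay as the last step left them, time stands still between calls to the robot, and variables do not carry over. Pictures are saved under pics/ and viewed, at most 10 in all, crops included, and the job is handed in when it is done.

Besides the shell and the picture viewer there is one more tool, called after "Call:" by a JSON object that holds its "api" and its "payload", one argument or row to a line. send_rows: Moves the arm, as the interface text tells. Its arguments: {"type":"object","properties":{"deltas":{"type":"array"},"claw":{"type":"number"},"grip_force":{"type":"number"}},"required":["deltas"]}

```bash
mkdir -p pics; python3 - <<'E'
from plant import *
import cv2,numpy as np
for n in("scene","top"):
    im,d=get_image(n);cv2.imwrite(f"pics/{n}0.png",im);np.save(f"pics/{n}0.npy",d)
    m=camera_model(n);print(n,m["fx"],m["cx"],m["cy"],np.round(m["R"],3).tolist(),np.round(m["t"]))
s=state();print(s)
E
```

```text
scene 472.6935470266737 327.5813762086809 194.73814132165018 [[-0.136, -0.991, 0.003], [-0.946, 0.129, -0.296], [0.293, -0.043, -0.955]] [  95.  542. 1316.]
top 430.38071608229933 312.6531272579338 200.52999532885175 [[-0.023, -1.0, 0.009], [-0.988, 0.021, -0.15], [0.15, -0.013, -0.989]] [  38.  548. 1059.]
{'clock': 0.1, 'qpos': array([-7.06165013e+01,  2.83124343e+01,  7.71234690e+01,  6.37252039e-04,
        7.46290315e+01, -5.47159035e+00]), 'qd': array([ 0.06811908, -0.1803075 , -0.00806702, -0.00801063,  0.03599917,
        0.01430753]), 'joint_torque': array([ 1.61042826e-03, -8.80238414e+01, -3.82541478e+01,  7.08303298e-02,
        4.83465940e-02, -4.44360410e-06]), 'position': array([ 262.60473285, -566.80416115,  238.38649309]), 'tool_rot': array([[ 9.07375025e-01,  4.20321816e-01, -3.66022729e-04],
       [ 4.20321959e-01, -9.07374399e-01,  1.07264699e-03],
       [ 1.18737275e-04, -1.12714048e-03, -9.99999358e-01]]), 'wrist_force': array([-0.13047229, -0.33761156,  0.36491085]), 'moment': array([ 0.002348  , -0.01035368,  0.03717931]), 'gripper_force': 0.0, 'finger_gap': 0.9961387826810537}
```

View pics/scene0.png

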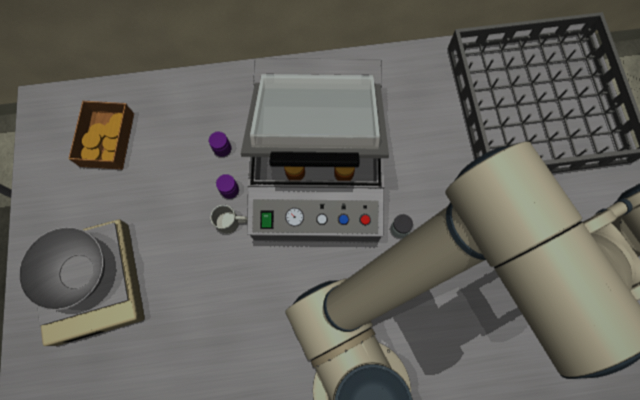

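View pics/top0.png

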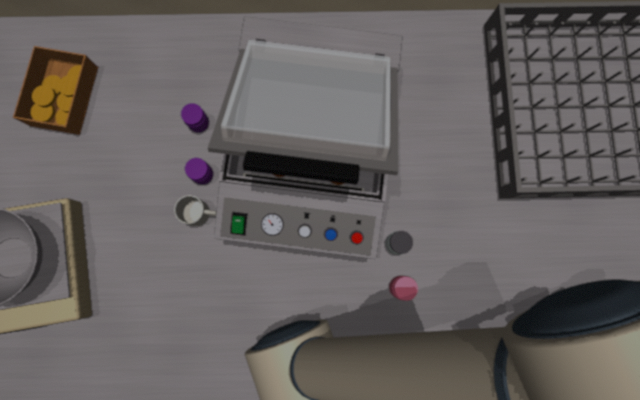

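The scene view shows the rocker at (266,219), the white, blue and red keys at (321/343/364, 219) and the black grip at (314,159). In the top view these are at (238,223), (305/331/357, 231–238) and (301,167). The spare jar stands right of the packer and the cup left. Next I triangulate.

```bash
cat > h.py <<'E'
import cv2,numpy as np
from plant import camera_model
def ray(n,uv):
    m=camera_model(n);R=np.array(m["R"]);t=np.array(m["t"])
    d=R.T@[(uv[0]-m["cx"])/m["fx"],(uv[1]-m["cy"])/m["fy"],1];return -R.T@t,d
def plane(n,uv,z):
    o,d=ray(n,uv);return o+d*(z-o[2])/d[2]
def tri(a,b):
    (o1,d1),(o2,d2)=ray("scene",a),ray("top",b)
    s=np.linalg.lstsq(np.c_[d1,-d2],o2-o1,rcond=None)[0];p,q=o1+s[0]*d1,o2+s[1]*d2
    return (p+q)/2,np.linalg.norm(p-q)
def depthpt(n,uv,D):
    o,d=ray(n,uv);return o+d*D[int(round(uv[1])),int(round(uv[0]))]
def blob(im,box,f):
    x0,y0,x1,y1=box;h=cv2.cvtColor(im[y0:y1,x0:x1],cv2.COLOR_BGR2HSV).astype(int)
    m=f(h[...,0],h[...,1],h[...,2]).astype(np.uint8)
    n,l,st,c=cv2.connectedComponentsWithStats(m);i=1+st[1:,4].argmax()
    ys,xs=np.where(l==i);r=cv2.minAreaRect(np.c_[xs,ys].astype(np.float32))
    return c[i]+[x0,y0],st[i,4],np.array(cv2.boxPoints(r))+[x0,y0]
E
python3 - <<'E'
from h import *
np.set_printoptions(precision=1,suppress=True)
S=cv2.imread("pics/scene0.png");T=cv2.imread("pics/top0.png");DS=np.load("pics/scene0.npy");DT=np.load("pics/top0.npy")
F={"rocker":((255,205,280,235),(226,208,252,240),lambda h,s,v:(h>45)&(h<85)&(s>120)),
"blue":((333,208,353,230),(320,224,342,244),lambda h,s,v:(h>95)&(h<130)&(s>120)),
"red":((354,208,375,230),(346,227,368,248),lambda h,s,v:((h<8)|(h>172))&(s>130)),
"white":((312,210,330,228),(296,222,314,240),lambda h,s,v:(s<40)&(v>150)),
"grip":((260,145,370,170),(236,148,366,186),lambda h,s,v:v<30)}
for k,(a,b,f) in F.items():
    p,n1,b1=blob(S,a,f);q,n2,b2=blob(T,b,f)
    print(k,p,n1,q,n2,"tri",*tri(p,q),"depth",depthpt("scene",p,DS),depthpt("top",q,DT))
    if k=="grip":
        for B,n in((b1,"scene"),(b2,"top")):print(n,[plane(n,c,320) for c in B])
# plane of console right/left via depth
for n,im,D in(("scene",S,DS),("top",T,DT)):
    c=cv2.resize(im[140:250,200:420],None,fx=3.6,fy=3.6,interpolation=cv2.INTER_CUBIC) if n=="top" else cv2.resize(im[140:250,220:420],None,fx=4,fy=4)
    if n=="top":cv2.imwrite("pics/c1.png",c)
E
```

```text
rocker [266.3 219.9] 158 [237.9 224.3] 213 tri [483.  201.6 136.4] 1.5600572780718764 depth [479.2 200.9 151.9] [481.  198.1 153.9]
blue [343.  219.1] 70 [330.4 234.1] 103 tri [454.9 -10.8 143. ] 2.3912091070487764 depth [451.6  -8.6 157. ] [454.1 -11.5 152. ]
red [364.9 219.3] 72 [356.5 237.5] 111 tri [445.7 -70.3 144.7] 1.898911319182258 depth [442.9 -68.  156.5] [445.2 -70.4 152.4]
white [321.5 218.6] 50 [304.4 231.1] 53 tri [462.9  48.6 147.8] 2.095520516797682 depth [461.   49.8 155.8] [462.4  47.5 150.9]
grip [314.2 159.2] 1232 [301.2 167.4] 2158 tri [570.7  50.7 324.4] 2.2167107525587113 depth [564.9  52.2 339.9] [566.2  49.4 342.8]
scene [array([571. , 162.7, 320. ]), array([607.7, 158.5, 320. ]), array([574.4, -59.3, 320. ]), array([538. , -53.1, 320. ])]
top [array([568.2, 162.8, 320. ]), array([606.5, 158.1, 320. ]), array([573.6, -61.9, 320. ]), array([535.6, -55.8, 320. ])]
```

View pics/c1.png

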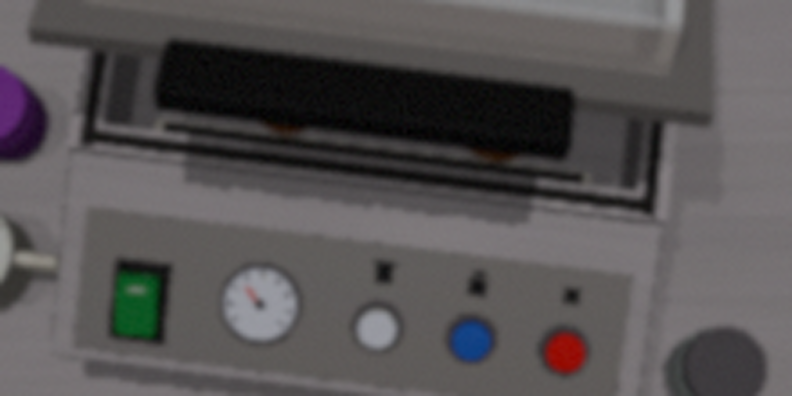

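The crop shows, from left to right, rocker (138,303), gauge, white, blue (471,340), red (565,352), with the grip above them. Key spacing checks out at 120 mm from white to red. Packer yaw is about -8.2°. I now work out the move to a point above the rocker, using one open finger tilted 25° so only its front edge presses.

```bash
cat >> h.py <<'E'
from scipy.spatial.transform import Rotation as Ro
from plant import state
YAW=-8.2
def rot(t):
    c,s=np.cos(np.radians(YAW)),np.sin(np.radians(YAW));T=np.radians(t);p=np.array([c,s,0]);k=np.array([0,0,1])
    z=np.sin(T)*p-np.cos(T)*k;x=np.cos(T)*p+np.sin(T)*k;return np.c_[x,np.cross(z,x),z]
def goal(pt,off,t):
    s=state();R0=np.array(s["tool_rot"]);R=rot(t)
    P=np.array(pt)-R@off
    print("clock %.2f"%s["clock"],"TCPgoal",P.round(1),"shift",(R0.T@(P-s["position"])).round(1),"turn",Ro.from_matrix(R0.T@R).as_rotvec().round(4),"F",np.round(s["wrist_force"],1))
    print("tool dir world down:",(R0.T@[0,0,-1]).round(3))
    print("contact now",(s["position"]+R0@off).round(1), "q",np.round(s["qpos"],1))
E
python3 - <<'E'
from h import *
goal([494,197.5,185],[-16,52.3,25],25)
E
```

```text
clock 0.10 TCPgoal [505.4 248.7 214.4] shift [ 563.  -637.9   24.8] turn [-0.127   0.4243  0.5674] F [-0.1 -0.3  0.4]
tool dir world down: [-0.     0.001  1.   ]
contact now [ 270.1 -621.   213.3] q [-70.6  28.3  77.1   0.   74.6  -5.5]
```

Call:
{"api": "send_rows", "payload": {
  "deltas": [
    [[30,-34,0],[0,0,0.1]],
    [[60,-68,0],[0,0,0.2]],
    [[90,-102,0],[0,0,0.3]],
    [[120,-136,0],[0,0,0.4]],
    [[150,-170,0],[0,0,0.5]],
    [[180,-204,0],[0,0,0.567]],
    [[210,-238,0],[0,0,0.567]],
    [[240,-272,0],[0,0,0.567]],
    [[270,-306,0],[0,0,0.567]],
    [[300,-340,0],[0,0,0.567]],
    [[330,-374,0],[0,0,0.567]],
    [[360,-408,0],[0,0,0.567]]
  ],
  "claw": 91
}}

```text
clock: 1.3
position: [417.9, -43.8, 239.0]
tool_rot: [[0.991, -0.133, 0.0], [-0.133, -0.991, -0.0], [0.0, 0.0, -1.0]]
wrist_force: [1.5, -0.3, 0.2]
finger_gap: 1.001
gripper_force: 0.0
```

```bash
python3 - <<'E'
from h import *
goal([494,197.5,185],[-16,52.3,25],25)
E
```

```text
clock 1.30 TCPgoal [505.4 248.7 214.4] shift [  47.7 -301.5   24.5] turn [-0.0021  0.4362  0.0096] F [ 1.5 -0.3  0.2]
tool dir world down: [-0. -0.  1.]
contact now [395.1 -93.5 214. ] q [-14.1  11.8 104.2  -0.   64.   83.5]
```

Call:
{"api": "send_rows", "payload": {
  "deltas": [
    [[4,-35,0],[0,0.05,0.01]],
    [[9,-70,0],[0,0.12,0.01]],
    [[14,-105,0],[0,0.2,0.01]],
    [[19,-140,0],[0,0.28,0.01]],
    [[24,-175,0],[0,0.36,0.01]],
    [[30,-210,0],[0,0.436,0.01]],
    [[35,-245,0],[0,0.436,0.01]],
    [[41,-275,4],[0,0.436,0.01]],
    [[47,-301,14],[0,0.436,0.01]],
    [[48,-301.5,24.5],[0,0.436,0.01]],
    [[48,-301.5,24.5],[0,0.436,0.01]],
    [[48,-301.5,24.5],[0,0.436,0.01]]
  ]
}}

```text
clock: 2.5
position: [504.9, 246.0, 214.1]
tool_rot: [[0.898, -0.143, 0.417], [-0.13, -0.99, -0.059], [0.421, -0.001, -0.907]]
wrist_force: [0.2, -1.0, -0.3]
finger_gap: 0.992
gripper_force: 0.0
```

```bash
python3 - <<'E'
from h import *
from plant import get_image
goal([494,197.5,160],[-16,52.3,25],25)
im,d=get_image("scene");c=cv2.resize(im[130:250,190:350],None,fx=5,fy=5,interpolation=cv2.INTER_CUBIC);cv2.imwrite("pics/c2.png",c)
E
```

```text
clock 2.50 TCPgoal [505.4 248.7 189.4] shift [-10.4  -2.7  22.4] turn [-0.001   0.0014 -0.0006] F [ 0.2 -1.  -0.3]
tool dir world down: [-0.421  0.001  0.907]
contact now [493.5 194.9 184.7] q [ 28.2  18.9 104.4 -23.6  38.5 142.7]
```

View pics/c2.png

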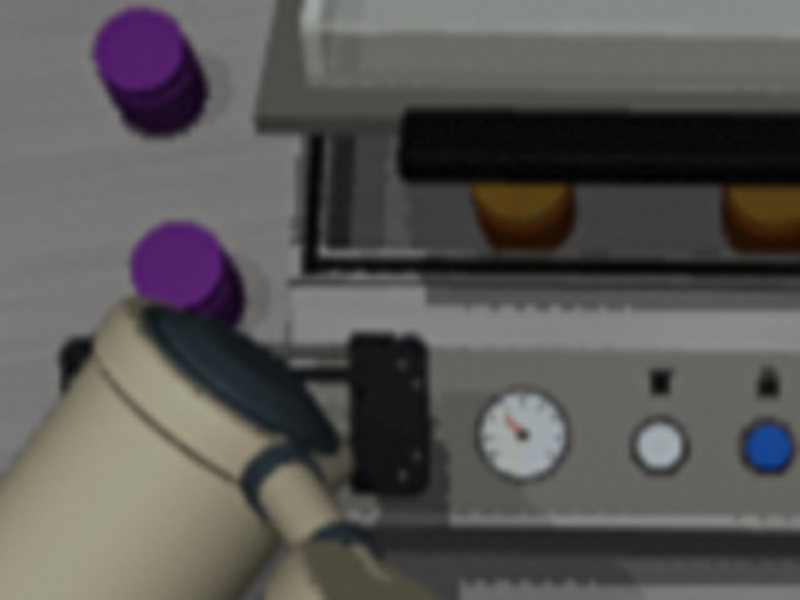

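The picture shows the right jaw over the rocker at about (390,415) in the crop, with the console and keys clear. I'll lower it and feel for contact.

Call:
{"api": "send_rows", "payload": {
  "deltas": [
    [[-3,-2.7,6],[0,0,0]],
    [[-6,-2.7,12],[0,0,0]],
    [[-8.5,-2.7,18],[0,0,0]],
    [[-8.5,-2.7,18],[0,0,0]]
  ]
}}

```text
clock: 2.95
position: [505.3, 249.2, 193.4]
tool_rot: [[0.898, -0.143, 0.417], [-0.13, -0.99, -0.059], [0.421, -0.001, -0.907]]
wrist_force: [0.3, -0.8, 0.1]
finger_gap: 0.993
gripper_force: 0.0
```

Call:
{"api": "send_rows", "payload": {
  "deltas": [
    [[-0.4,0,0.9],[0,0,0]],
    [[-0.8,0,1.8],[0,0,0]],
    [[-1.3,0,2.7],[0,0,0]],
    [[-1.7,0,3.6],[0,0,0]],
    [[-1.7,0,3.6],[0,0,0]]
  ]
}}

```text
clock: 3.45
position: [506.1, 249.7, 190.8]
tool_rot: [[0.897, -0.142, 0.419], [-0.13, -0.99, -0.058], [0.423, -0.002, -0.906]]
wrist_force: [0.5, -0.7, 3.6]
finger_gap: 0.997
gripper_force: 1.1
```

Call:
{"api": "send_rows", "payload": {
  "deltas": [
    [[-0.4,0,0.9],[0,0,0]],
    [[-0.8,0,1.8],[0,0,0]],
    [[-0.8,0,1.8],[0,0,0]]
  ]
}}

```text
clock: 3.75
position: [506.1, 249.8, 188.8]
tool_rot: [[0.897, -0.142, 0.419], [-0.13, -0.99, -0.058], [0.423, -0.003, -0.906]]
wrist_force: [2.6, -0.2, 4.7]
finger_gap: 0.998
gripper_force: 1.8
```

Call:
{"api": "send_rows", "payload": {
  "deltas": [
    [[-0.4,0,0.9],[0,0,0]],
    [[-0.8,0,1.8],[0,0,0]],
    [[-0.8,0,1.8],[0,0,0]]
  ]
}}

```text
clock: 4.05
position: [506.4, 249.9, 187.0]
tool_rot: [[0.897, -0.142, 0.419], [-0.13, -0.99, -0.058], [0.423, -0.003, -0.906]]
wrist_force: [3.9, -0.0, 4.7]
finger_gap: 0.996
gripper_force: 2.3
```

Call:
{"api": "send_rows", "payload": {
  "deltas": [
    [[-0.4,0,0.9],[0,0,0]],
    [[-0.8,0,1.8],[0,0,0]],
    [[-0.8,0,1.8],[0,0,0]]
  ]
}}

```text
clock: 4.35
position: [506.7, 249.9, 185.2]
tool_rot: [[0.896, -0.142, 0.42], [-0.13, -0.99, -0.057], [0.424, -0.003, -0.906]]
wrist_force: [5.6, -1.6, 5.8]
finger_gap: 0.996
gripper_force: 2.9
```

Call:
{"api": "send_rows", "payload": {
  "deltas": [
    [[-0.4,0,0.9],[0,0,0]],
    [[-0.8,0,1.8],[0,0,0]],
    [[-0.8,0,1.8],[0,0,0]]
  ]
}}

```text
clock: 4.65
position: [507.2, 250.0, 184.2]
tool_rot: [[0.896, -0.142, 0.421], [-0.129, -0.99, -0.057], [0.425, -0.003, -0.905]]
wrist_force: [-1.4, -2.5, 23.8]
finger_gap: 1.0
gripper_force: 11.9
```

Call:
{"api": "send_rows", "payload": {
  "deltas": [
    [[-0.2,0,0.5],[0,0,0]],
    [[-0.4,0,0.9],[0,0,0]],
    [[-0.4,0,0.9],[0,0,0]]
  ]
}}

```text
clock: 4.95
position: [507.3, 250.0, 183.9]
tool_rot: [[0.895, -0.141, 0.422], [-0.129, -0.99, -0.057], [0.426, -0.003, -0.905]]
wrist_force: [-5.7, -3.3, 35.0]
finger_gap: 0.996
gripper_force: 17.4
```

Hard stop reached. The travel was about 6 mm, then the force rose steeply. Retreating.

Call:
{"api": "send_rows", "payload": {
  "deltas": [
    [[4,0,-9],[0,0,0]],
    [[13,0,-27],[0,0,0]],
    [[25,0,-54],[0,0,0]],
    [[25,0,-54],[0,0,0]]
  ],
  "claw": 0
}}

```text
clock: 5.35
position: [506.7, 250.2, 244.3]
tool_rot: [[0.896, -0.142, 0.422], [-0.131, -0.99, -0.056], [0.425, -0.005, -0.905]]
wrist_force: [0.3, 0.2, 0.2]
finger_gap: 0.679
gripper_force: 0.0
```

```bash
python3 - <<'E'
from h import *
goal([446,-9,182],[0,0,25],15)
E
```

```text
clock 5.35 TCPgoal [439.6  -8.1 206.1] shift [-42.6 265.4  20.7] turn [-0.0049 -0.1776 -0.0015] F [0.3 0.2 0.2]
tool dir world down: [-0.425  0.005  0.905]
contact now [517.3 248.8 221.7] q [ 28.6  16.7 101.9 -21.7  42.7 140.4]
```

Call:
{"api": "send_rows", "payload": {
  "deltas": [
    [[-10,30,0],[0,-0.03,0]],
    [[-20,60,0],[0,-0.08,0]],
    [[-30,95,0],[0,-0.13,0]],
    [[-40,130,0],[0,-0.17,0]],
    [[-42.5,165,5],[-0.005,-0.1775,0]],
    [[-42.5,200,10],[-0.005,-0.1775,0]],
    [[-42.5,235,15],[-0.005,-0.1775,0]],
    [[-42.5,265,20.5],[-0.005,-0.1775,0]],
    [[-42.5,265,20.5],[-0.005,-0.1775,0]],
    [[-42.5,265,20.5],[-0.005,-0.1775,0]]
  ]
}}

```text
clock: 6.35
position: [438.0, -8.8, 203.6]
tool_rot: [[0.957, -0.146, 0.251], [-0.141, -0.989, -0.039], [0.254, 0.002, -0.967]]
wrist_force: [-0.4, -0.2, 0.2]
finger_gap: 0.004
gripper_force: 0.0
```

```bash
python3 - <<'E'
from h import *
from plant import get_image
goal([453,-10,155],[0,0,25],15)
s,_=get_image("scene");t,_=get_image("top")
a=cv2.resize(s[170:250,230:390],(800,400),interpolation=cv2.INTER_CUBIC);cv2.imwrite("pics/c3.png",a)
a=cv2.resize(t[190:260,210:390],(800,311),interpolation=cv2.INTER_CUBIC);cv2.imwrite("pics/c4.png",a)
E
```

```text
clock 6.35 TCPgoal [446.6  -9.1 179.1] shift [ 2.  -1.1 25.8] turn [ 0.0032  0.0045 -0.0031] F [-0.4 -0.2  0.2]
tool dir world down: [-0.254 -0.002  0.967]
contact now [444.3  -9.8 179.5] q [ -9.   10.7 115.6   0.   39.   89.4]
```

View pics/c3.png

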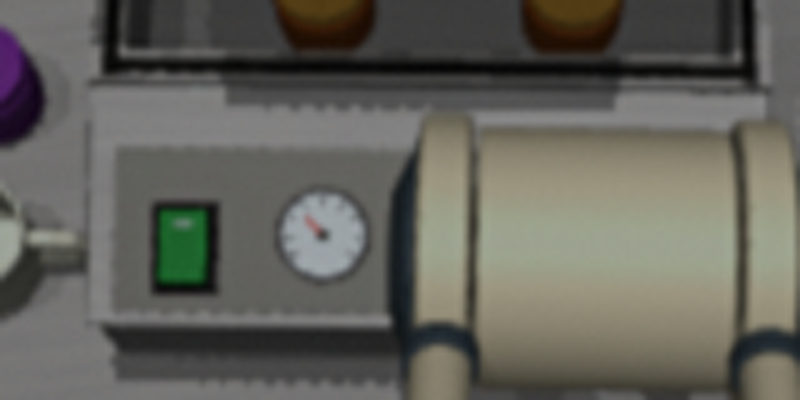

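View pics/c4.png

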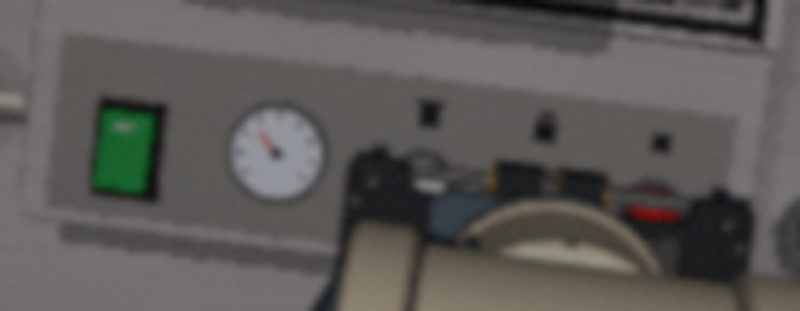

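The rocker now shows fully down inside its bezel, at (183,245) in the scene crop. In the top crop the closed fingers at (550,185) are centred between the white (430,185) and red (655,205) keys, above blue. I'll press along the key axis.

Call:
{"api": "send_rows", "payload": {
  "deltas": [
    [[1,-0.5,8],[0,0,0]],
    [[2,-1,16],[0,0,0]],
    [[2,-1,22],[0,0,0]],
    [[2,-1,22],[0,0,0]]
  ]
}}

```text
clock: 6.85
position: [445.8, -8.2, 182.2]
tool_rot: [[0.957, -0.143, 0.251], [-0.138, -0.99, -0.039], [0.254, 0.003, -0.967]]
wrist_force: [-0.6, -0.3, -0.7]
finger_gap: 0.003
gripper_force: 0.0
```

Call:
{"api": "send_rows", "payload": {
  "deltas": [
    [[0,0,1],[0,0,0]],
    [[0,0,2],[0,0,0]],
    [[0,0,3],[0,0,0]],
    [[0,0,3],[0,0,0]]
  ]
}}

```text
clock: 7.25
position: [446.9, -8.8, 180.5]
tool_rot: [[0.957, -0.144, 0.253], [-0.139, -0.99, -0.039], [0.256, 0.003, -0.967]]
wrist_force: [0.3, -0.3, -1.1]
finger_gap: 0.008
gripper_force: 0.0
```

Call:
{"api": "send_rows", "payload": {
  "deltas": [
    [[0,0,1],[0,0,0]],
    [[0,0,2],[0,0,0]],
    [[0,0,2],[0,0,0]]
  ]
}}

```text
clock: 7.55
position: [447.3, -8.8, 178.4]
tool_rot: [[0.957, -0.144, 0.253], [-0.139, -0.99, -0.039], [0.256, 0.003, -0.967]]
wrist_force: [-0.5, -0.7, 0.8]
finger_gap: 0.007
gripper_force: 0.0
```

Call:
{"api": "send_rows", "payload": {
  "deltas": [
    [[0,0,1],[0,0,0]],
    [[0,0,2],[0,0,0]],
    [[0,0,2],[0,0,0]]
  ]
}}

```text
clock: 7.85
position: [447.9, -8.9, 176.5]
tool_rot: [[0.957, -0.144, 0.253], [-0.139, -0.99, -0.039], [0.256, 0.003, -0.967]]
wrist_force: [-1.9, 0.4, 3.6]
finger_gap: 0.003
gripper_force: 1.6
```

Call:
{"api": "send_rows", "payload": {
  "deltas": [
    [[0,0,1],[0,0,0]],
    [[0,0,2],[0,0,0]],
    [[0,0,2],[0,0,0]]
  ]
}}

```text
clock: 8.15
position: [448.4, -9.0, 174.5]
tool_rot: [[0.957, -0.144, 0.253], [-0.139, -0.99, -0.039], [0.256, 0.003, -0.967]]
wrist_force: [-0.9, 0.7, 4.1]
finger_gap: 0.003
gripper_force: 2.2
```

Call:
{"api": "send_rows", "payload": {
  "deltas": [
    [[0,0,1],[0,0,0]],
    [[0,0,2],[0,0,0]],
    [[0,0,2],[0,0,0]]
  ]
}}

```text
clock: 8.45
position: [448.8, -9.0, 173.2]
tool_rot: [[0.957, -0.144, 0.253], [-0.139, -0.99, -0.039], [0.256, 0.003, -0.967]]
wrist_force: [-10.5, 0.5, 24.3]
finger_gap: 0.005
gripper_force: 12.6
```

Call:
{"api": "send_rows", "payload": {
  "deltas": [
    [[0,0,0.6],[0,0,0]],
    [[0,0,0.6],[0,0,0]]
  ]
}}

```text
clock: 8.65
position: [448.9, -9.0, 173.0]
tool_rot: [[0.957, -0.144, 0.254], [-0.138, -0.99, -0.039], [0.257, 0.003, -0.967]]
wrist_force: [-16.2, 1.1, 37.9]
finger_gap: 0.006
gripper_force: 20.5
```

Call:
{"api": "send_rows", "payload": {
  "deltas": [
    [[0,0,-5],[0,0,0]],
    [[0,0,-15],[0,0,0]],
    [[0,0,-40],[0,0,0]],
    [[-30,0,-70],[0,0,0]],
    [[-60,0,-110],[0,0,0]],
    [[-60,0,-110],[0,0,0]]
  ]
}}

```text
clock: 9.25
position: [360.9, 4.2, 265.8]
tool_rot: [[0.956, -0.144, 0.256], [-0.138, -0.99, -0.04], [0.259, 0.003, -0.966]]
wrist_force: [0.4, 0.3, 0.6]
finger_gap: 0.005
gripper_force: 0.0
```

```bash
python3 - <<'E'
from h import *
from plant import get_image
s,_=get_image("scene");t,_=get_image("top");cv2.imwrite("pics/s5.png",s)
cv2.imwrite("pics/c5.png",np.vstack([cv2.resize(s[140:240,230:390],(480,300)),cv2.resize(t[150:250,210:390],(540,300))[:,:480]]))
goal([563,51,370],[0,0,25],0)
E
```

```text
clock 9.35 TCPgoal [563.  51. 395.] shift [217.6 -75.3 -77.6] turn [ 0.0027 -0.2616 -0.0011] F [-0.2 -0.4 -0.7]
tool dir world down: [-0.259 -0.003  0.966]
contact now [370.4   2.6 239.9] q [ -8.9  -2.  117.7   0.   49.4  89.4]
```

View pics/c5.png

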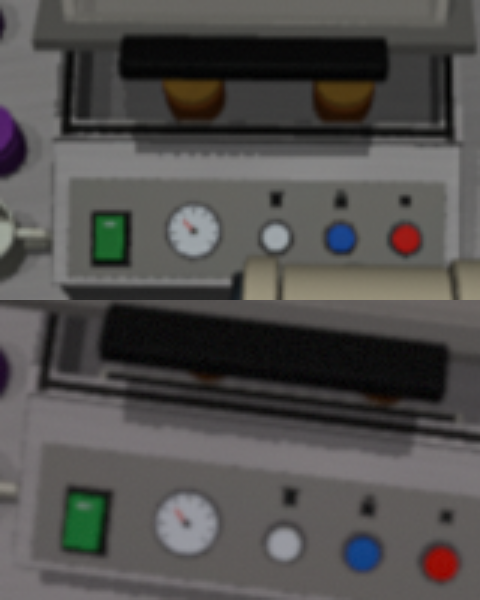

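The picture shows the console intact, with the rocker on, all three keys out, both jars in the chamber and the lid open. Next I measure the grip top and the dome in the lid frame using depth.

```bash
python3 - <<'E'
from h import *
np.set_printoptions(precision=0,suppress=True)
D=np.load("pics/top0.npy");S=np.load("pics/scene0.npy")
for v in range(40,200,8): print(v,depthpt("top",(310,v),D),end=' | ')
print()
for v in range(150,172,2): print(v,depthpt("scene",(314,v),S),end=' | ')
E
```

```text
40 [909.  25. 185.] | 48 [861.  26. 237.] | 56 [838.  27. 245.] | 64 [812.  27. 259.] | 72 [788.  28. 274.] | 80 [765.  28. 283.] | 88 [744.  29. 291.] | 96 [723.  29. 302.] | 104 [701.  30. 315.] | 112 [681.  30. 323.] | 120 [661.  31. 334.] | 128 [641.  31. 346.] | 136 [624.  32. 350.] | 144 [614.  32. 331.] | 152 [605.  32. 309.] | 160 [582.  33. 334.] | 168 [565.  33. 341.] | 176 [551.  33. 338.] | 184 [576.  32. 124.] | 192 [549.  33. 168.] | 
150 [599.  49. 316.] | 152 [587.  50. 331.] | 154 [580.  51. 337.] | 156 [573.  52. 340.] | 158 [568.  52. 340.] | 160 [560.  53. 346.] | 162 [556.  54. 345.] | 164 [554.  54. 335.] | 166 [552.  55. 329.] | 168 [639.  50.  81.] | 170 [632.  50.  81.] |
```

Call:
{"api": "send_rows", "payload": {
  "deltas": [
    [[10,0,-38],[0,0,0]],
    [[21,0,-80],[0,-0.05,0]],
    [[35,0,-130],[0,-0.1,0]],
    [[70,-16,-125],[0,-0.16,0]],
    [[110,-32,-114],[0,-0.22,0]],
    [[150,-48,-102],[0,-0.2616,0]],
    [[190,-64,-90],[0.002,-0.2616,0]],
    [[221,-75,-78],[0.002,-0.2616,0]],
    [[221,-75,-78],[0.002,-0.2616,0]],
    [[221,-75,-78],[0.002,-0.2616,0]]
  ]
}}

```text
clock: 10.35
position: [567.4, 50.3, 392.4]
tool_rot: [[0.99, -0.144, -0.007], [-0.144, -0.99, -0.0], [-0.006, 0.001, -1.0]]
wrist_force: [0.3, -0.7, 0.9]
finger_gap: 0.006
gripper_force: 0.0
```

```bash
python3 - <<'E'
from h import *
for p in([568,51,350],[550,54,308],[537,56,266],[531,57,232],[527,57,195]):goal(p,[0,0,25],0)
E
```

```text
clock 10.35 TCPgoal [568.  51. 375.] shift [ 0.6 -0.8 17.4] turn [ 0.001   0.0065 -0.0009] F [ 0.3 -0.7  0.9]
tool dir world down: [ 0.006 -0.001  1.   ]
contact now [567.2  50.3 367.4] q [-0.9 17.6 70.5 -0.  92.2 97.3]
clock 10.35 TCPgoal [550.  54. 333.] shift [-17.4  -1.3  59.5] turn [ 0.001   0.0065 -0.0009] F [ 0.3 -0.7  0.9]
tool dir world down: [ 0.006 -0.001  1.   ]
contact now [567.2  50.3 367.4] q [-0.9 17.6 70.5 -0.  92.2 97.3]
clock 10.35 TCPgoal [537.  56. 291.] shift [-30.2  -1.4 101.6] turn [ 0.001   0.0065 -0.0009] F [ 0.3 -0.7  0.9]
tool dir world down: [ 0.006 -0.001  1.   ]
contact now [567.2  50.3 367.4] q [-0.9 17.6 70.5 -0.  92.2 97.3]
clock 10.35 TCPgoal [531.  57. 257.] shift [-36.1  -1.6 135.6] turn [ 0.001   0.0065 -0.0009] F [ 0.3 -0.7  0.9]
tool dir world down: [ 0.006 -0.001  1.   ]
contact now [567.2  50.3 367.4] q [-0.9 17.6 70.5 -0.  92.2 97.3]
clock 10.35 TCPgoal [527.  57. 220.] shift [-39.8  -1.  172.6] turn [ 0.001   0.0065 -0.0009] F [ 0.3 -0.7  0.9]
tool dir world down: [ 0.006 -0.001  1.   ]
contact now [567.2  50.3 367.4] q [-0.9 17.6 70.5 -0.  92.2 97.3]
```

Call:
{"api": "send_rows", "payload": {
  "deltas": [
    [[0.5,-1,5],[0,0.006,0]],
    [[0.5,-1,10],[0,0.006,0]],
    [[0.5,-1,15],[0,0.006,0]],
    [[0,-1,19],[0,0.006,0]],
    [[-1,-1,22],[0,0.006,0]],
    [[-2,-1,25],[0,0.006,0]],
    [[-3,-1,28],[0,0.006,0]]
  ]
}}

```text
clock: 11.05
position: [563.2, 51.6, 366.8]
tool_rot: [[0.99, -0.144, 0.003], [-0.144, -0.99, -0.001], [0.003, 0.001, -1.0]]
wrist_force: [-1.5, -0.3, 1.6]
finger_gap: 0.004
gripper_force: 1.3
```

Call:
{"api": "send_rows", "payload": {
  "deltas": [
    [[-1.5,0,4],[0,0,0]],
    [[-3,0,8],[0,0,0]],
    [[-5,0,12],[0,0,0]],
    [[-7,0,16],[0,0,0]],
    [[-8.5,0,20],[0,0,0]],
    [[-10,0,24],[0,0,0]]
  ]
}}

```text
clock: 11.65
position: [553.3, 53.1, 342.5]
tool_rot: [[0.99, -0.144, 0.002], [-0.144, -0.99, -0.001], [0.003, 0.001, -1.0]]
wrist_force: [-4.2, 0.3, 4.4]
finger_gap: 0.006
gripper_force: 2.0
```

Call:
{"api": "send_rows", "payload": {
  "deltas": [
    [[-2,0,5],[0,0,0]],
    [[-4,0,10],[0,0,0]],
    [[-5.5,0,15],[0,0,0]],
    [[-7,0,20],[0,0,0]],
    [[-8.5,0,25],[0,0,0]],
    [[-10,0,30],[0,0,0]],
    [[-11.5,0,35],[0,0,0]],
    [[-13,0,40],[0,0,0]],
    [[-14,0,45],[0,0,0]],
    [[-15,0,50],[0,0,0]],
    [[-16,0,55],[0,0,0]],
    [[-17,0,60],[0,0,0]]
  ]
}}

```text
clock: 12.85
position: [536.7, 55.4, 282.3]
tool_rot: [[0.99, -0.144, 0.003], [-0.144, -0.99, -0.001], [0.003, 0.001, -1.0]]
wrist_force: [-4.4, 0.0, 6.6]
finger_gap: 0.006
gripper_force: 2.9
```

Call:
{"api": "send_rows", "payload": {
  "deltas": [
    [[-1,0,4],[0,0,0]],
    [[-2,0,8],[0,0,0]],
    [[-2.5,0,12],[0,0,0]],
    [[-3,0,16],[0,0,0]],
    [[-3.5,0,20],[0,0,0]],
    [[-4,0,24],[0,0,0]],
    [[-4.5,0,28],[0,0,0]],
    [[-5,0,32],[0,0,0]]
  ]
}}

```text
clock: 13.65
position: [531.8, 56.1, 250.3]
tool_rot: [[0.99, -0.144, 0.002], [-0.144, -0.99, -0.001], [0.002, 0.001, -1.0]]
wrist_force: [-5.1, 2.2, 5.9]
finger_gap: 0.005
gripper_force: 3.1
```

Call:
{"api": "send_rows", "payload": {
  "deltas": [
    [[-0.3,0,2],[0,0,0]],
    [[-0.6,0,4],[0,0,0]],
    [[-0.9,0,6],[0,0,0]],
    [[-1.2,0,8],[0,0,0]],
    [[-1.5,0,10],[0,0,0]],
    [[-1.8,0,12],[0,0,0]],
    [[-2,0,14],[0,0,0]],
    [[-2.2,0,16],[0,0,0]],
    [[-2.4,0,18],[0,0,0]],
    [[-2.6,0,20],[0,0,0]],
    [[-2.7,0,22],[0,0,0]],
    [[-2.8,0,24],[0,0,0]]
  ]
}}

```text
clock: 14.85
position: [529.4, 56.5, 226.5]
tool_rot: [[0.99, -0.144, 0.003], [-0.144, -0.99, -0.001], [0.003, 0.0, -1.0]]
wrist_force: [-3.2, 1.0, 6.4]
finger_gap: 0.003
gripper_force: 3.2
```

Call:
{"api": "send_rows", "payload": {
  "deltas": [
    [[0,0,1],[0,0,0]],
    [[0,0,2],[0,0,0]],
    [[0,0,3],[0,0,0]],
    [[0,0,4],[0,0,0]],
    [[0,0,4],[0,0,0]]
  ]
}}

```text
clock: 15.35
position: [529.3, 56.5, 222.4]
tool_rot: [[0.99, -0.144, 0.003], [-0.144, -0.99, -0.001], [0.003, 0.001, -1.0]]
wrist_force: [-3.2, 1.1, 4.3]
finger_gap: 0.002
gripper_force: 1.9
```

Call:
{"api": "send_rows", "payload": {
  "deltas": [
    [[0,0,0.7],[0,0,0]],
    [[0,0,1.4],[0,0,0]],
    [[0,0,2],[0,0,0]],
    [[0,0,2],[0,0,0]]
  ]
}}

```text
clock: 15.75
position: [529.3, 56.5, 220.5]
tool_rot: [[0.99, -0.144, 0.003], [-0.144, -0.99, -0.001], [0.003, 0.001, -1.0]]
wrist_force: [-3.2, 0.3, 3.4]
finger_gap: 0.006
gripper_force: 2.0
```

Call:
{"api": "send_rows", "payload": {
  "deltas": [
    [[0,0,0.5],[0,0,0]],
    [[0,0,1],[0,0,0]],
    [[0,0,1],[0,0,0]]
  ]
}}

```text
clock: 16.05
position: [529.3, 56.5, 219.6]
tool_rot: [[0.99, -0.144, 0.003], [-0.144, -0.99, -0.001], [0.003, 0.001, -1.0]]
wrist_force: [-4.6, 1.7, 6.7]
finger_gap: 0.008
gripper_force: 3.3
```

Call:
{"api": "send_rows", "payload": {
  "deltas": [
    [[0,0,0.5],[0,0,0]],
    [[0,0,1],[0,0,0]],
    [[0,0,1],[0,0,0]]
  ]
}}

```text
clock: 16.35
position: [529.2, 56.5, 218.8]
tool_rot: [[0.99, -0.144, 0.003], [-0.144, -0.99, -0.001], [0.003, 0.001, -1.0]]
wrist_force: [-5.9, 1.3, 9.8]
finger_gap: 0.008
gripper_force: 4.9
```

Call:
{"api": "send_rows", "payload": {
  "deltas": [
    [[0,0,0.3],[0,0,0]],
    [[0,0,0.6],[0,0,0]],
    [[0,0,0.6],[0,0,0]]
  ]
}}

```text
clock: 16.65
position: [529.2, 56.5, 218.3]
tool_rot: [[0.99, -0.144, 0.003], [-0.144, -0.99, -0.001], [0.003, 0.001, -1.0]]
wrist_force: [-6.2, 0.5, 12.3]
finger_gap: 0.005
gripper_force: 6.3
```

Call:
{"api": "send_rows", "payload": {
  "deltas": [
    [[0,0,0.4],[0,0,0]],
    [[0,0,0.8],[0,0,0]],
    [[0,0,0.8],[0,0,0]]
  ]
}}

```text
clock: 16.95
position: [529.2, 56.5, 217.6]
tool_rot: [[0.99, -0.144, 0.003], [-0.144, -0.99, -0.001], [0.003, 0.001, -1.0]]
wrist_force: [-8.4, 0.1, 15.9]
finger_gap: 0.005
gripper_force: 7.4
```

Call:
{"api": "send_rows", "payload": {
  "deltas": [
    [[0,0,0.4],[0,0,0]],
    [[0,0,0.8],[0,0,0]],
    [[0,0,0.8],[0,0,0]]
  ]
}}

```text
clock: 17.25
position: [529.2, 56.5, 217.0]
tool_rot: [[0.99, -0.144, 0.003], [-0.144, -0.99, -0.001], [0.003, 0.001, -1.0]]
wrist_force: [-9.5, 2.0, 17.3]
finger_gap: 0.006
gripper_force: 8.7
```

Call:
{"api": "send_rows", "payload": {
  "deltas": [
    [[0,0,0],[0,0,0]],
    [[0,0,0],[0,0,0]],
    [[0,0,0],[0,0,0]],
    [[0,0,0],[0,0,0]],
    [[0,0,0],[0,0,0]],
    [[0,0,0],[0,0,0]],
    [[0,0,0],[0,0,0]],
    [[0,0,0],[0,0,0]],
    [[0,0,0],[0,0,0]],
    [[0,0,0],[0,0,0]],
    [[0,0,0],[0,0,0]],
    [[0,0,0],[0,0,0]]
  ]
}}

```text
clock: 18.45
position: [529.2, 56.5, 217.0]
tool_rot: [[0.99, -0.144, 0.003], [-0.144, -0.99, -0.001], [0.003, 0.001, -1.0]]
wrist_force: [-9.6, 0.6, 17.2]
finger_gap: 0.006
gripper_force: 8.7
```

```bash
python3 - <<'E'
from h import *
from plant import get_image
t,D=get_image("top");s,_=get_image("scene")
cv2.imwrite("pics/c6.png",np.vstack([cv2.resize(s[50:250,190:430],(720,300*2))[:300*2:1],])) 
cv2.imwrite("pics/c7.png",np.hstack([cv2.resize(s[50:250,200:430],(400,348)),cv2.resize(t[30:260,160:424],(400,348))]))
st=state();print(st["clock"],st["wrist_force"])
for u,v in((262,185),(345,196),(350,130),(270,120)):print(u,v,depthpt("top",(u,v),D).round())
E
```

```text
18.55 [-8.67635136  1.28154889 17.31243047]
262 185 [489.  98. 578.]
345 196 [472.  -9. 580.]
350 130 [673. -56. 231.]
270 120 [701. 117. 225.]
```

View pics/c7.png

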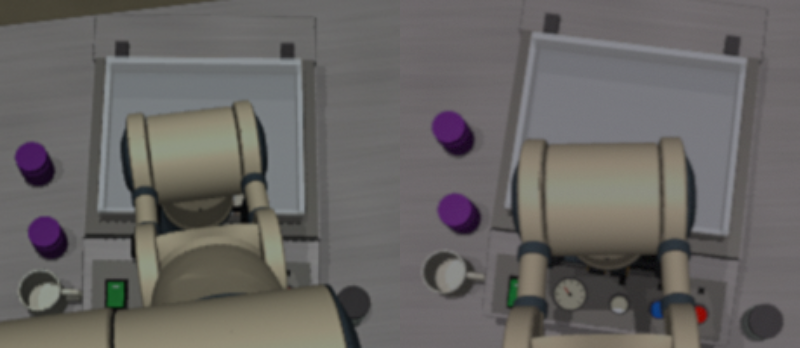

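Both views show the lid lying flat: the dome top is at about 228 mm, which fits a shut lid at 195 mm plus the 35 mm dome. The cup, spare jar and purple jars haven't moved. I'll hold a little longer, then hand in.

Call:
{"api": "send_rows", "payload": {
  "deltas": [
    [[0,0,0.3],[0,0,0]],
    [[0,0,0.5],[0,0,0]],
    [[0,0,0.5],[0,0,0]],
    [[0,0,0.5],[0,0,0]],
    [[0,0,0.5],[0,0,0]],
    [[0,0,0.5],[0,0,0]],
    [[0,0,0.5],[0,0,0]],
    [[0,0,0.5],[0,0,0]],
    [[0,0,0.5],[0,0,0]],
    [[0,0,0.5],[0,0,0]],
    [[0,0,0.5],[0,0,0]],
    [[0,0,0.5],[0,0,0]]
  ]
}}

```text
clock: 19.75
position: [529.2, 56.5, 216.6]
tool_rot: [[0.99, -0.144, 0.003], [-0.144, -0.99, -0.001], [0.003, 0.001, -1.0]]
wrist_force: [-10.5, 2.0, 19.5]
finger_gap: 0.002
gripper_force: 9.9
```

Call:
{"api": "send_rows", "payload": {
  "deltas": [
    [[0,0,0],[0,0,0]],
    [[0,0,0],[0,0,0]],
    [[0,0,0],[0,0,0]],
    [[0,0,0],[0,0,0]],
    [[0,0,0],[0,0,0]],
    [[0,0,0],[0,0,0]],
    [[0,0,0],[0,0,0]],
    [[0,0,0],[0,0,0]],
    [[0,0,0],[0,0,0]],
    [[0,0,0],[0,0,0]],
    [[0,0,0],[0,0,0]],
    [[0,0,0],[0,0,0]]
  ]
}}

```text
clock: 20.95
position: [529.2, 56.5, 216.6]
tool_rot: [[0.99, -0.144, 0.003], [-0.144, -0.99, -0.001], [0.003, 0.001, -1.0]]
wrist_force: [-10.0, 1.9, 19.0]
finger_gap: 0.007
gripper_force: 9.9
```

```bash
python3 -c "
from plant import *
print(state()['wrist_force'],sign_off())"
```

```text
the job is handed in; nothing more can be done
[-10.04685584   1.89336407  19.04582268] None
```

I handed the job in at about 21 s, with no verdict returned: the rocker was pressed to its stop, the blue key was pressed to its stop and sprang back, and the fingers are still holding the lid shut with about 19 N; the white and red keys, jars and cup were left alone.

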